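Lock the white wheel on the measuring mount with a push nut

TASK

Clamp the white wheel on its measuring mount: take the toothed push nut and press it straight down the plain shaft, flange first, carrying the wheel and its softly sprung seat down until they come up firm against the hidden stop, so that the teeth bite and keep the wheel clamped tight when you let go. The stop's height is unknown, so go by feel, and do not press so hard that the brittle wheel cracks; leave the other things on the desk where they are.

Things in the scene. Friction and masses are not known exactly. Their poses are not given: they have to be found in the camera images.
- nut: Steel push nut lying flange down: flange 70 mm wide, 6 mm thick; collar 38 mm wide, up to 36 mm above the underside: grip this, fingertips just above the flange. Bore 20 mm (32 in the collar). Six teeth, 16 to 22 mm up, drag on the 16 mm shaft with 4 to 8 N while moving down. On a pause they bite at once and the felt force drops by up to 12 N. 90 g. Origin: centre of underside, z up.
- wheel: White brittle wheel, 90 mm wide, 24 mm thick, bore 22 mm, loose on the seat round the shaft. Origin: centre of underside, z up. Pressed, it sinks softly (1 to 4 N), then at a hidden depth of 2 to 16 mm meets a firm sprung stop (8 N/mm). Released, the nut must bear on it with over 6 N; over 34 N cracks it. Press in one slow unbroken stroke, stopping at 19 N in all, drag included.
- mount: Fixed measuring mount: square grey base 130 mm wide and 20 mm thick; from its centre rises a plain steel shaft 16 mm thick with a domed tip 131 mm above the underside; around the shaft a round aluminium seat 84 mm across, its top 59 mm above the underside, on which the wheel lies. Origin: centre of the underside of the base; z up along the shaft.
- shaft_tip (a point): The top of the mount's plain shaft, on its axis, 131 mm above the desk.
- spacer: Bystander: plain flat steel ring, 70 mm across, 12 mm thick, 28 mm hole, no collar and no teeth. Not the nut. Origin: centre of the underside.
- marker: Bystander: black marker pen lying on the desk, 130 mm long, 16 mm thick. Origin under its middle, x along it.
- mouse: Bystander: black computer mouse, 110 by 62 by 35 mm. Origin: centre of the underside.
- cast: Bystander: white plaster cast with a row of teeth, 60 by 75 by 33 mm. Origin: centre of the underside.
- jar: Bystander: small clear jar with a white cap, 52 mm across, 65 mm high. Origin: centre of the underside.
- driver: Bystander: screwdriver with a black handle, lying on the desk.
Not all that is in view belongs to the job. Leave any blue look-alike of the nut alone. There is more than one size of the mount; the one meant has the size given above.

How it is judged:
On the way, in this order (a step that is already met when the one before it is completed fails the run):
1. the nut is on the shaft, its teeth gripping it (z of shaft_tip in the frame of nut above 0.028 m and horizontal distance between nut and shaft_tip below 0.004 m), for 0.05 s.
2. the nut is pressed firmly against the wheel (contact force between nut and wheel above 6 N), for 0.1 s.
At the end, for the whole second after the job is handed in: The nut sits flange down on the wheel, square on the shaft (within 4 degrees, centred within 4 mm), released and at rest, and its bite alone keeps it bearing on the wheel with more than 6 N (contact force between nut and wheel above 6 N and horizontal distance between nut and shaft_tip below 0.004 m and angle between the z axis of nut and the z axis of mount, either way round below 0.07 rad and z of nut in the frame of wheel between 0.02 and 0.03 m and linear speed of each of nut, wheel below 0.01 m/s and not (contact force between the fingers and anything else above 0.3 N)); the robot touches nothing.
It fails at once if the wheel cracks: the nut bears on it with more than 34 N (contact force between nut and wheel above 34 N).
It fails at once if the wheel cracks: the robot presses or squeezes it with more than 34 N (contact force between any of the fingers, the arm and wheel above 34 N).
It fails at once if another thing on the desk is moved by more than 30 mm (distance of any of spacer, marker, mouse, cast, jar, driver from where it was at the start of the episode above 0.03 m).
It also fails if it takes over 42 s, if anything falls off the work surface, if the arm or the gripper's body presses on something with over 40 N, if the wrist force passes 120 N, or if a joint passes its speed limit or range.

ROBOT

A 7-joint arm with a two-finger parallel gripper is mounted at the origin on the work surface. World frame = base frame: x ahead of the robot, y to its left, z up, the work surface at z = 0. Lengths are in m, angles in rad, forces in N, time in s.
With the tool pointing down it reaches from about 0.425 to 0.875 m from the base axis. Payload 4.7 kg.
Tool frame: the origin (TCP) lies midway between the tips of the shut fingers; the grasp point (between the pads) lies 19 mm behind it; z points along the fingers, y is the direction in which the jaws open and shut (so a half turn about z gives the same grasp; the last joint's range is limited). The gripper opens to 87 mm and grips with 3 to 60 N. Pads are 19 mm wide; open, the fingers measure 117 mm over their backs; the gripper's body (75 mm by 190 mm) begins 51 mm behind the grasp point.
Start: joints at [-1.335, 0.321, -0.07, 1.45, 0.023, 1.371, -0.057], TCP at [0.143, 0.634, 0.223] pointing down, gripper open.
Joint ranges: [-2.86, 2.86], [-0.3, 2.09], [-1.38, 1.24], [0.06, 2.45], [-1.56, 4.7], [0.09, 2.05], [-2.69, 2.69]. Speed limits (rad/s): [2.57, 2.57, 3.14, 3.14, 3.14, 3.14, 3.14].

INTERFACE

Orientations are given as a rotation vector (axis times angle).
In Python, from bench import ctrl, optics gives the robot as it stands. The module is installed in compiled form; this text tells all that it offers.
- The arm moves only by the tool step_arm, never from a script. Its argument "deltas" is a list of rows, each a list of 7 numbers: the turn, a rotation vector about the tool's x, y, z in degrees, then the shift along the tool's x, y, z in mm, then the finger opening in mm, from 0 to 87. A call has exactly 8 rows; each row is the pose to reach, as a shift and turn from the pose commanded when the call began, along the tool's axes at that moment; what a row does not reach only later rows make up. A row lasts 1/8 s, in which the tool goes at most 62.5 mm and 10.7 degrees, less where a joint would pass 70% of its speed; a pose out of reach is approached as far as the arm can. A call with a gripper value outside its range is refused whole. The fingers move at their own pace and stop on an object; "newtons" is the grip in N (left out, the last holds). Time passes only in rows, so rows that repeat a pose let the fingers close, or fill a call up. It gives the time, the measured TCP pose, the force and the opening at its end, in the units of the state.
- ctrl.get_state(): the state, without advancing time (a new reading comes with each control period).
- optics.get_image(name): name is "scene" or "top" or "wrist"; returns the picture (400x640x3 uint8, red, green, blue); there is no depth.
- optics.get_calibration(name): a dict with "K" (3x3 intrinsics, pixels), "R" (3x3) and "t" (3): a world point X has camera coordinates R X + t. Camera axes: x right, y down, z forward; pixel columns grow to the right and rows downward; lengths in m; the calibration is good to about 2 mm. A picture is of the moment at which its call begins: read the wrist's pose just before it. get_calibration takes no time and is no camera call; for the wrist camera it gives the pose at the moment of the call.
- ctrl.close_job(): hands the job in, once; it reports no verdict.
The state is a dict: "time": time; "joint_positions": joint angles; "qd": joint speeds; "joint_torque": joint torques, N m; "position": TCP position; "tool_rot": TCP orientation; "ft_force": force on the tool from outside, world axes, zero at the start; "torque": the same for the moment, N m; "grip_width": opening from 0.0 (shut) to 1.0 (fully open).
Only numpy, scipy, OpenCV 4.12 (cv2) and the standard library are available. Lean on these libraries where they do the work, as an engineer would, in place of code of your own. Each camera call takes 0.05 s, during which the arm holds its last target.

## Working session

There is one attempt and no reset: what is moved stays moved. The work goes in short steps, Python scripts to look and compute and a tool call to move; the robot and the scene stay as the last step left them, time stands still between calls to the robot, and variables do not carry over. Pictures are saved under pics/ and viewed, and the job is handed in when it is done.

Besides the shell and the picture viewer there is one more tool, called after ">>>" as name(argument=value, ...) on one line, values as JSON. step_arm: Moves the arm, as the interface text tells. Its arguments: {"type":"object","properties":{"deltas":{"type":"array"},"newtons":{"type":"number"}},"required":["deltas"]}

```bash
mkdir -p pics; python3 - <<'E'
from bench import ctrl, optics
import cv2, numpy as np
s=ctrl.get_state()
print({k:np.round(v,4).tolist() for k,v in s.items()})
for n in ['scene','top','wrist']:
    im=optics.get_image(n); c=optics.get_calibration(n)
    cv2.imwrite(f'pics/{n}0.png',im[:,:,::-1]); print(n,{k:np.round(v,4).tolist() for k,v in c.items()})
    np.savez(f'cal_{n}0.npz',**c)
E
```

```text
{'time': 0.0, 'joint_positions': [-1.3349, 0.3218, -0.07, 1.4517, 0.0226, 1.3708, -0.057], 'qd': [0.0019, 0.0001, 0.0005, -0.0001, 0.0016, -0.0013, -0.0008], 'joint_torque': [-0.0001, -49.1283, -0.4038, -31.2534, -0.0638, 0.0437, 0.0002], 'position': [0.143, 0.6335, 0.2215], 'tool_rot': [-0.3478, -3.1222, 0.003], 'ft_force': [0.211, 0.5172, 0.6649], 'torque': [0.0341, 0.0318, -0.0106], 'grip_width': 0.998}
scene {'K': [[431.8626, 0.0, 315.7983], [0.0, 431.8626, 201.4039], [0.0, 0.0, 1.0]], 'R': [[0.6934, 0.7206, 0.0046], [0.5322, -0.5078, -0.6774], [-0.4858, 0.4721, -0.7356]], 't': [-0.4406, -0.2086, 1.5801]}
top {'K': [[509.6303, 0.0, 315.5296], [0.0, 509.6303, 191.9929], [0.0, 0.0, 1.0]], 'R': [[-0.0245, -0.9996, 0.0148], [-0.9966, 0.0233, -0.0788], [0.0784, -0.0167, -0.9968]], 't': [0.0787, 0.5936, 1.3888]}
wrist {'K': [[315.7665, 0.0, 315.2421], [0.0, 315.7665, 196.7132], [0.0, 0.0, 1.0]], 'R': [[0.219, 0.9757, -0.0005], [0.9443, -0.2118, 0.252], [0.2458, -0.0556, -0.9677]], 't': [-0.6499, -0.0311, 0.3893]}
```

View pics/scene0.png

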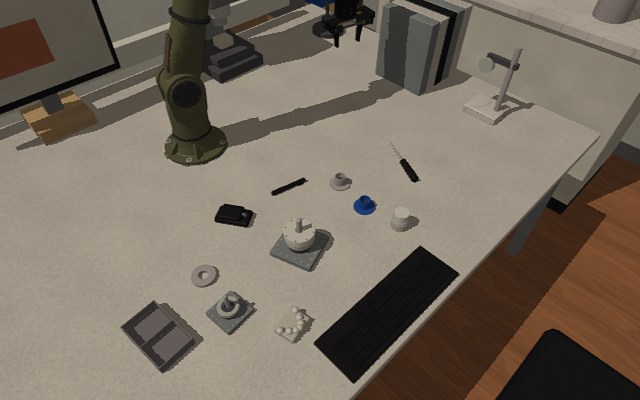

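View pics/top0.png

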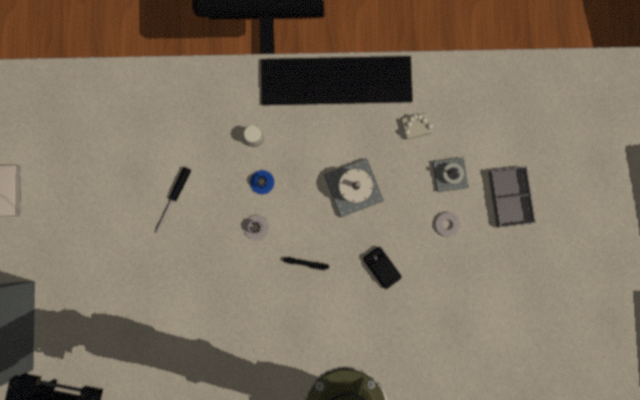

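View pics/wrist0.png

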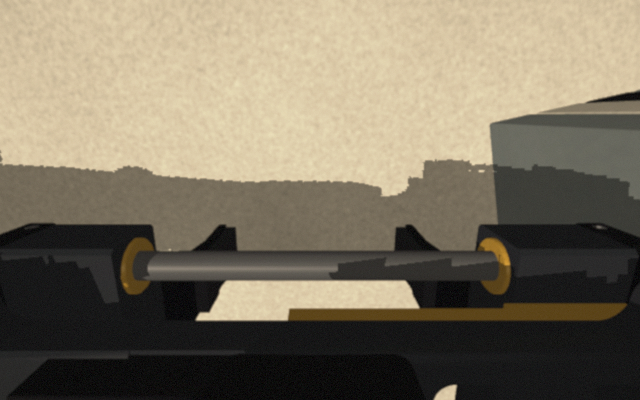

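The top picture shows a grey nut-like piece at (256,227), a blue look-alike at (262,182) and a plain ring (spacer) at (446,223). There are two mounts: a large one with the white wheel at (354,186) and a small one at (449,173). I'll confirm these in enlarged crops.

```bash
python3 - <<'E'
import cv2, numpy as np
t=cv2.imread('pics/top0.png'); s=cv2.imread('pics/scene0.png')
f=lambda im,x,y,w,h,k: cv2.resize(im[y:y+h,x:x+w],None,fx=k,fy=k,interpolation=cv2.INTER_CUBIC)
a=f(t,230,205,50,37,8); b=f(t,314,148,80,74,4)
print(a.shape,b.shape)
cv2.imwrite('pics/c1.png',np.hstack([a,b]))
a=f(s,315,155,80,70,5); b=f(s,260,205,80,70,5)
cv2.imwrite('pics/c2.png',np.hstack([a,b]))
E
```

```text
(296, 400, 3) (296, 320, 3)
```

View pics/c1.png

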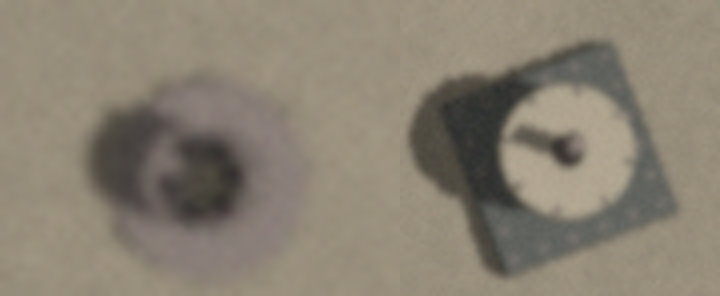

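View pics/c2.png

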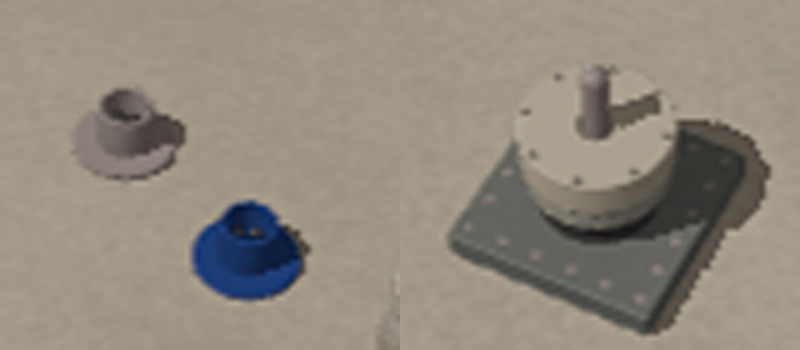

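```bash
cat > h.py <<'E'
import numpy as np
def ray(c,u,v,z):
    K,R,t=c['K'],c['R'],c['t']
    d=R.T@np.linalg.solve(K,[u,v,1.]); o=-R.T@t
    return o+d*(z-o[2])/d[2]
def proj(c,X):
    p=c['K']@(c['R']@np.array(X)+c['t']); return p[:2]/p[2]
E
python3 - <<'E'
from h import *
c=np.load('cal_top0.npz'); s=np.load('cal_scene0.npz')
print('nut top',ray(c,255.6,227.1,.003), 'mount wheel',ray(c,355.4,185.1,.083),'tip',ray(c,356.0,184.6,.131))
# scene: nut flange centre crop x (72+185)/2/5.., wheel top
print('nut scene',ray(s,315+125/5-.4,155+137/5-.4,.005))
print('nut collar top scene',ray(s,315+125/5-.4,155+107/5-.4,.036))
print('wheel scene',ray(s,260+(597-400)/5-.4,205+127/5-.4,.083),'tip',ray(s,260+195/5-.4,205+68/5-.4,.131))
E
```

```text
nut top [0.50260925 0.23362377 0.003     ] mount wheel [ 0.60650138 -0.0409407   0.083     ] tip [ 0.60340997 -0.03792398  0.131     ]
nut scene [0.50318025 0.23776644 0.005     ]
nut collar top scene [0.50448611 0.2343976  0.036     ]
wheel scene [ 0.60907736 -0.04009523  0.083     ] tip [ 0.6074152  -0.03848549  0.131     ]
```

Confirmed: the grey steel piece is the nut. It has a flange, a collar and teeth, and isn't blue. The large mount with the white wheel and plain shaft is the target. Next I'll work out the hover move.

```bash
cat >> h.py <<'E'
from scipy.spatial.transform import Rotation as Ro
def delta(st,pos,yaw=0.0,base=None):
    """delta from measured/commanded pose to pos with tool down, y along world y rotated by yaw (deg)"""
    p=np.array(st['position']) if base is None else np.array(base[0]); R=Ro.from_rotvec(st['tool_rot'] if base is None else base[1])
    Rt=Ro.from_euler('z',yaw,degrees=True)*Ro.from_matrix(np.diag([-1.,1,-1]))
    turn=(R.inv()*Rt).as_rotvec(degrees=True); sh=R.inv().apply(np.array(pos)-p)*1000
    return np.round(turn,2),np.round(sh,1)
E
python3 - <<'E'
from h import *
from bench import ctrl
s=ctrl.get_state(); print(Ro.from_rotvec(s['tool_rot']).as_matrix().round(3))
c=np.load('cal_wrist0.npz'); C=-c['R'].T@c['t']; print('cam',C, 'in tool',Ro.from_rotvec(s['tool_rot']).inv().apply(C-s['position']))
print(delta(s,[.503,.235,.2],0))
E
```

```text
[[-0.976  0.22  -0.   ]
 [ 0.22   0.976 -0.001]
 [-0.    -0.001 -1.   ]]
cam [0.07600497 0.64920628 0.38428807] in tool [ 0.0687268   0.00018985 -0.16256658]
(array([ -0.08,  -0.  , -12.71]), array([-438.9, -309.7,   22.2]))
```

>>> step_arm(deltas=[[0,0,-2,-40,-35,3,87],[0,0,-4,-85,-74,5,87],[0,0,-6,-130,-113,8,87],[0,0,-8,-175,-152,11,87],[0,0,-10,-220,-190,14,87],[0,0,-12,-265,-229,17,87],[0,0,-12.7,-310,-267,20,60],[0,0,-12.7,-350,-302,22,60]])

```text
time: 1.15
position: [0.419, 0.2604, 0.2004]
tool_rot: [0.001, 3.141, 0.0]
ft_force: [-0.3, 0.5, -0.5]
grip_width: 0.857
```

```bash
python3 - <<'E'
from h import *
from bench import ctrl
s=ctrl.get_state(); print(s['time'],s['position'],s['tool_rot'],s['ft_force'],np.abs(s['qd']).max())
print(delta(s,[.44,.235,.2],0))
E
```

```text
1.15 [0.41897451 0.26037859 0.20041904] [1.33430283e-03 3.14142791e+00 2.43819013e-04] [-0.33675066  0.51787269 -0.46277513] 0.8531397106487663
(array([ 0.01,  0.01, -0.05]), array([-21. , -25.4,   0.4]))
```

```bash
python3 - <<'E'
from bench import ctrl, optics
import cv2, numpy as np
optics.get_image('top')
c=optics.get_calibration('wrist'); s=ctrl.get_state(); im=optics.get_image('wrist')
print(s['position'],s['qd'].round(3) if hasattr(s['qd'],'round') else s['qd'])
np.savez('cal_w1.npz',**c); cv2.imwrite('pics/w1.png',im[:,:,::-1])
E
```

```text
[0.4236234  0.25283977 0.20031651] [-0.022  0.001 -0.023 -0.004  0.004  0.013 -0.162]
```

View pics/w1.png

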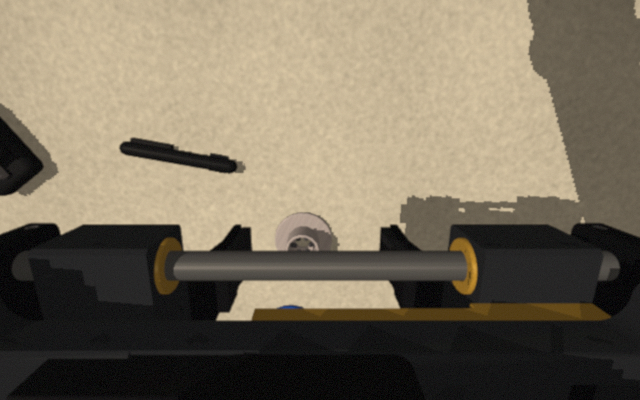

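The nut is visible at about (303,235), partly behind the gripper rod. I'll move further +x for a clear view.

>>> step_arm(deltas=[[0,0,0,-20,-4,10,60],[0,0,0,-50,-8,20,60],[0,0,0,-80,-14,35,60],[0,0,0,-100,-18,45,60],[0,0,0,-105,-18,50,60],[0,0,0,-105,-18,50,60],[0,0,0,-105,-18,50,60],[0,0,0,-105,-18,50,60]])

```text
time: 2.25
position: [0.5226, 0.2451, 0.1512]
tool_rot: [-0.001, 3.141, 0.002]
ft_force: [-0.1, -0.0, -0.3]
grip_width: 0.686
```

```bash
python3 - <<'E'
from bench import ctrl, optics
import cv2, numpy as np
c=optics.get_calibration('wrist'); s=ctrl.get_state(); im=optics.get_image('wrist')
print(s['time'],s['position'],s['tool_rot'])
np.savez('cal_w2.npz',**c); cv2.imwrite('pics/w2.png',im[:,:,::-1])
cv2.imwrite('pics/w2c.png',cv2.resize(im[100:260,230:390,::-1],None,fx=3.6,fy=3.6,interpolation=cv2.INTER_CUBIC))
E
```

```text
2.25 [0.5225866  0.24514475 0.15122148] [-1.30579336e-03  3.14102754e+00  1.52822529e-03]
```

View pics/w2.png

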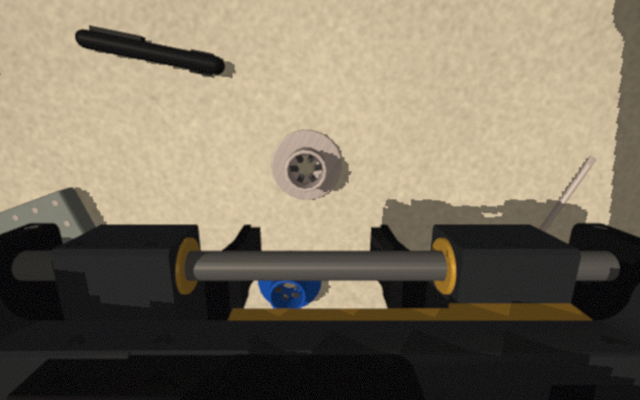

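View pics/w2c.png

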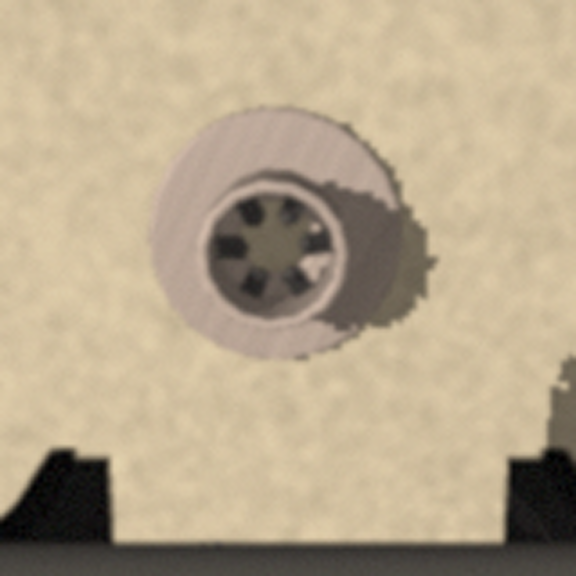

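```bash
python3 - <<'E'
from h import *
from bench import ctrl
c=np.load('cal_w2.npz'); s=ctrl.get_state()
print(ray(c,306.4,164.1,.005),ray(c,305.6,169.6,.036))
print(s['position'])
print(delta(s,[.502,.2365,.010],0))
E
```

```text
[0.50133192 0.23713652 0.005     ] [0.50148761 0.23720217 0.036     ]
[0.5226773  0.24499893 0.15118604]
(array([0.05, 0.03, 0.04]), array([ 20.8,  -8.6, 141.2]))
```

>>> step_arm(deltas=[[0,0,0,10,-4,20,60],[0,0,0,21,-8,50,60],[0,0,0,21,-8,80,60],[0,0,0,21,-8,91,60],[0,0,0,21,-8,91,60],[0,0,0,21,-8,91,60],[0,0,0,21,-8,91,60],[0,0,0,21,-8,91,60]])

```text
time: 3.3
position: [0.5025, 0.2367, 0.0603]
tool_rot: [0.0, 3.141, 0.001]
ft_force: [-0.5, -0.7, -0.1]
grip_width: 0.69
```

```bash
python3 - <<'E'
from h import *
from bench import ctrl, optics
import cv2
c=optics.get_calibration('wrist'); s=ctrl.get_state(); im=optics.get_image('wrist')
print(s['time'],s['position'],s['tool_rot'],s['ft_force'])
np.savez('cal_w3.npz',**c); cv2.imwrite('pics/w3.png',im[:,:,::-1])
print(delta(s,[.5015,.237,.010]))
print(proj(c,[.5015,.237,.036]),proj(c,s['position']))
E
```

```text
3.3 [0.50245527 0.23674523 0.06026316] [1.18934147e-04 3.14056102e+00 1.14613944e-03] [-0.51209221 -0.65527894 -0.0736396 ]
(array([ 0.04,  0.06, -0.  ]), array([ 1. ,  0.2, 50.3]))
[314.86866709 226.01513471] [314.43591838 242.68943652]
```

View pics/w3.png

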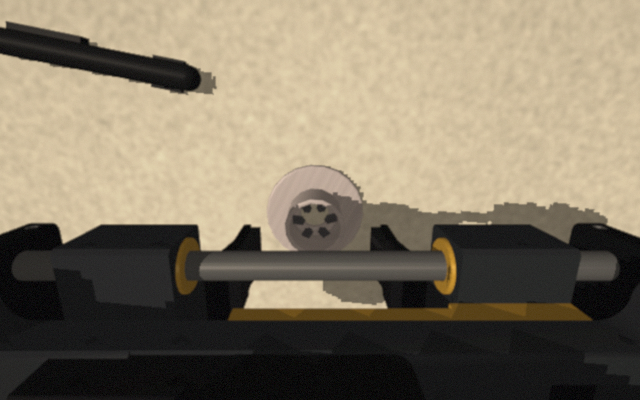

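```bash
python3 - <<'E'
import cv2
im=cv2.imread('pics/w3.png')
cv2.imwrite('pics/w3c.png',cv2.resize(im[150:260,255:375],None,fx=5,fy=5,interpolation=cv2.INTER_CUBIC))
E
```

```text
(no output)
```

View pics/w3c.png

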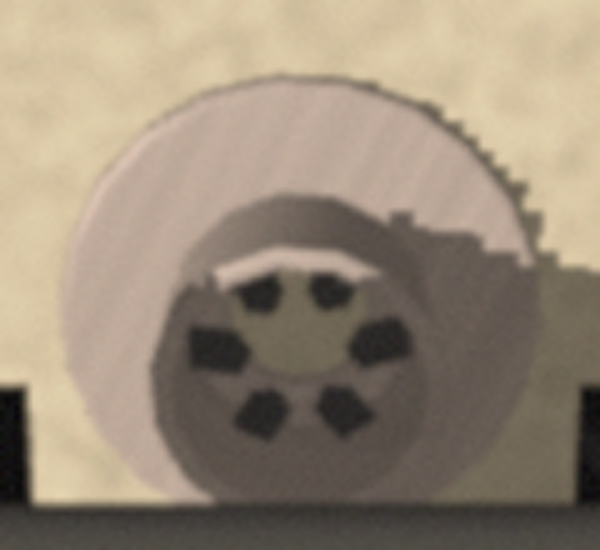

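The collar is centred at (313,226), within 1 mm of the prediction. Next: descend, grip and lift.

>>> step_arm(deltas=[[0,0,0,1,-0.5,15,60],[0,0,0,1,-0.5,32,60],[0,0,0,1,-0.5,46,60],[0,0,0,1,-0.5,50.5,60],[0,0,0,1,-0.5,50.5,60],[0,0,0,1,-0.5,50.5,45],[0,0,0,1,-0.5,50.5,36],[0,0,0,1,-0.5,50.5,30]], newtons=55)

```text
time: 4.35
position: [0.5013, 0.2362, 0.0095]
tool_rot: [0.0, 3.141, 0.001]
ft_force: [-0.4, 0.8, 1.9]
grip_width: 0.434
```

>>> step_arm(deltas=[[0,0,0,0,0,0,30],[0,0,0,0,0,0,30],[0,0,0,0,0,0,30],[0,0,0,0,0,0,30],[0,0,0,0,0,-5,30],[0,0,0,0,0,-15,30],[0,0,0,0,0,-30,30],[0,0,0,0,0,-50,30]], newtons=55)

```text
time: 5.35
position: [0.5009, 0.2359, 0.06]
tool_rot: [-0.0, -3.141, 0.0]
ft_force: [0.4, 0.5, -0.6]
grip_width: 0.424
```

```bash
python3 - <<'E'
from h import *
from bench import ctrl
s=ctrl.get_state(); print(s['time'],s['position'],s['tool_rot'],s['ft_force'],s['grip_width'],s['joint_positions'])
# hover: TCP z .2, x .606+.11
print(delta(s,[.70,-.039,.22]),delta(s,[.606,-.039,.22]))
E
```

```text
5.35 [0.50088946 0.235857   0.0600272 ] [-3.00690857e-04 -3.14139737e+00  2.94682688e-04] [ 0.38395104  0.53438337 -0.59074196] 0.42424137633122344 [-0.76105361  0.26130979  0.30959689  1.88562475 -0.09305849  1.00877734
  1.15897968]
(array([-0.01, -0.01, -0.01]), array([-199.1, -274.8, -160. ])) (array([-0.01, -0.01, -0.01]), array([-105.1, -274.9, -159.9]))
```

>>> step_arm(deltas=[[0,0,0,-5,-10,-30,30],[0,0,0,-20,-30,-70,30],[0,0,0,-45,-60,-110,30],[0,0,0,-75,-95,-140,30],[0,0,0,-105,-140,-158,30],[0,0,0,-135,-185,-160,30],[0,0,0,-165,-230,-160,30],[0,0,0,-199,-275,-160,30]])

```text
time: 6.35
position: [0.7008, -0.0401, 0.2205]
tool_rot: [-0.001, 3.14, 0.001]
ft_force: [-0.1, 1.3, -0.3]
grip_width: 0.429
```

>>> step_arm(deltas=[[0,0,0,0,0,0,30],[0,0,0,0,0,0,30],[0,0,0,0,0,0,30],[0,0,0,0,0,0,30],[0,0,0,0,0,0,30],[0,0,0,0,0,0,30],[0,0,0,0,0,0,30],[0,0,0,0,0,0,30]])

```text
time: 7.35
position: [0.7, -0.0391, 0.2191]
tool_rot: [0.0, 3.142, 0.0]
ft_force: [-0.3, -0.0, -0.9]
grip_width: 0.425
```

```bash
python3 - <<'E'
from h import *
from bench import ctrl, optics
import cv2
c=optics.get_calibration('wrist'); s=ctrl.get_state(); im=optics.get_image('wrist')
print(s['time'],s['position'],s['tool_rot'],s['ft_force'],s['grip_width'])
np.savez('cal_w4.npz',**c); cv2.imwrite('pics/w4.png',im[:,:,::-1])
print(proj(c,[.606,-.039,.131]),proj(c,[.606,-.039,.083]))
E
```

```text
7.35 [ 0.69996263 -0.03910219  0.21905747] [3.92905791e-04 3.14158791e+00 6.85503273e-05] [-0.2679007  -0.02382871 -0.94487343] 0.4249742823009553
[314.73045141  79.47333372] [314.7564282   85.22052015]
```

View pics/w4.png

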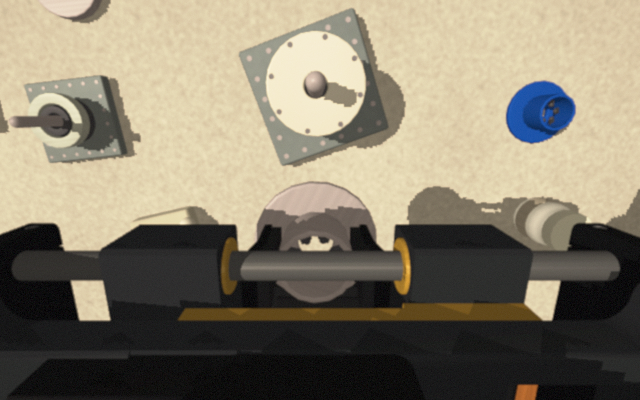

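```bash
python3 - <<'E'
import cv2
im=cv2.imread('pics/w4.png')
cv2.imwrite('pics/w4a.png',cv2.resize(im[20:145,250:380],None,fx=4.6,fy=4.6,interpolation=cv2.INTER_CUBIC))
cv2.imwrite('pics/w4b.png',cv2.resize(im[175:310,245:390],None,fx=4,fy=4,interpolation=cv2.INTER_CUBIC))
E
```

```text
(no output)
```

View pics/w4a.png

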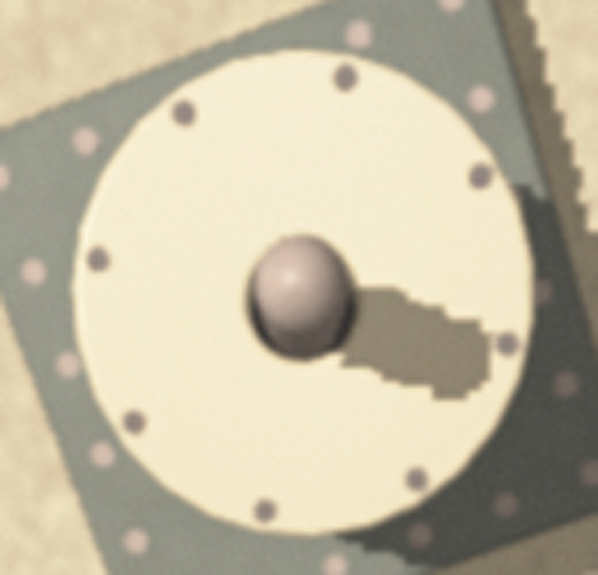

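View pics/w4b.png

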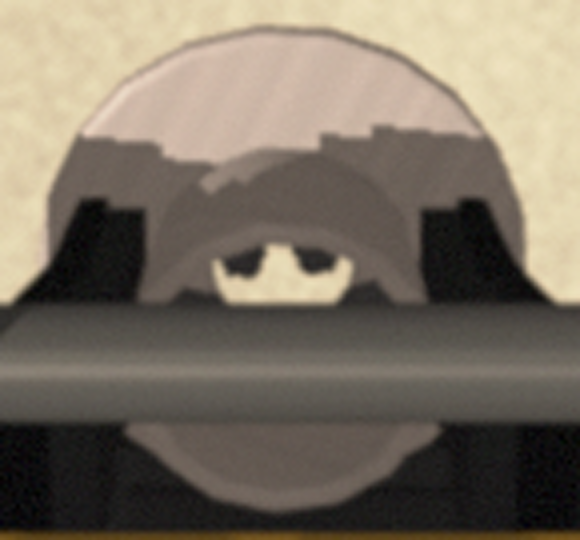

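```bash
python3 - <<'E'
from h import *
from bench import ctrl
from scipy.optimize import least_squares
c=np.load('cal_w4.npz'); s=ctrl.get_state(); p=np.array(s['position'])
for z in (.123,.126): print('tip',ray(c,315.3,82.7,z))
print('wheel',ray(c,315.6,83.2,.083))
th=np.linspace(0,2*np.pi,361)
def ext(x,y,z,r):
    P=np.array([proj(c,[x+r*np.cos(a),y+r*np.sin(a),z]) for a in th]); return P[:,0].min(),P[:,0].max(),P[:,1].min(),P[:,1].max()
# flange: left,right,top ; solve x,y,z
m=np.array([(48.5)/4-.5+245,525.5/4-.5+245,27.5/4-.5+175])
r=least_squares(lambda q:np.array(ext(*q,.035))[:3]-m,[*p[:2],.22],diff_step=1e-4)
print('nut fit',r.x,r.cost,'tcp',p)
m2=510.5/4-.5+175  # collar top bottom edge
r=least_squares(lambda q:np.append(np.array(ext(q[0],q[1],p[2]+.0025,.035))[:3]-m, ext(q[0],q[1],p[2]+.0325,.019)[3]-m2),p[:2],diff_step=1e-4)
print('nut fit fixed z',r.x,r.fun)
# shaft vs wheel
m=np.array([74.5/4.6-.5+250,533.5/4.6-.5+250,50.5/4.6-.5+20,535.5/4.6-.5+20])
r=least_squares(lambda q:np.array(ext(*q,.083,.045))-m,[.606,-.039],diff_step=1e-4); print('wheel fit',r.x,r.fun)
E
```

```text
tip [ 0.60754383 -0.03856262  0.123     ]
tip [ 0.60781945 -0.03856617  0.126     ]
wheel [ 0.6042907  -0.03824695  0.083     ]
nut fit [ 0.70255784 -0.03802375  0.2084322 ] 2.151073489421345e-22 tcp [ 0.69996445 -0.03908098  0.21901063]
nut fit fixed z [ 0.69854916 -0.03808255] [-4.75026211  4.75632706 -2.41176551  2.91093962]
wheel fit [ 0.60614018 -0.03824907] [-0.42387301  0.42434927 -0.4335744   0.54408401]
```

```bash
python3 - <<'E'
from h import *
from bench import ctrl
from scipy.optimize import least_squares
c=np.load('cal_w4.npz'); s=ctrl.get_state(); p=np.array(s['position'])
th=np.linspace(0,2*np.pi,181)
def ext(x,y,z,r):
    P=np.array([proj(c,[x+r*np.cos(a),y+r*np.sin(a),z]) for a in th]); return P[:,0].min(),P[:,0].max(),P[:,1].min(),P[:,1].max()
m=np.array([(48.5)/4-.5+245,525.5/4-.5+245,27.5/4-.5+175]); m2=510.5/4-.5+175
r=least_squares(lambda q:np.append(np.array(ext(q[0],q[1],q[2]+.005,.035))[:3]-m, ext(q[0],q[1],q[2]+.036,.019)[3]-m2),[*p[:2],.216],diff_step=1e-4)
print('nut origin',r.x,r.fun,'rel tcp',r.x-p)
import cv2
im=cv2.imread('pics/w4.png')
im=cv2.resize(im[175:310,245:390],None,fx=4,fy=4,interpolation=cv2.INTER_CUBIC)
f=lambda P:((np.array(P)-[245,175]+.5)*4-.5).astype(int)
for (q,col) in ((r.x,(0,0,255)),(np.array([p[0],p[1],p[2]-.0035]),(0,255,0))):
  for z,R in ((0,.035),(.006,.035),(.036,.019),(.036,.016),(.0,.010)):
    P=f([proj(c,[q[0]+R*np.cos(a),q[1]+R*np.sin(a),q[2]+z]) for a in th]); cv2.polylines(im,[P],True,col,1)
cv2.imwrite('pics/w4o.png',im)
E
```

```text
nut origin [ 0.70245023 -0.03803515  0.20642615] [-0.95191246  0.95237177  0.92415411 -0.83705142] rel tcp [ 0.00248579  0.00104584 -0.01258448]
```

View pics/w4o.png

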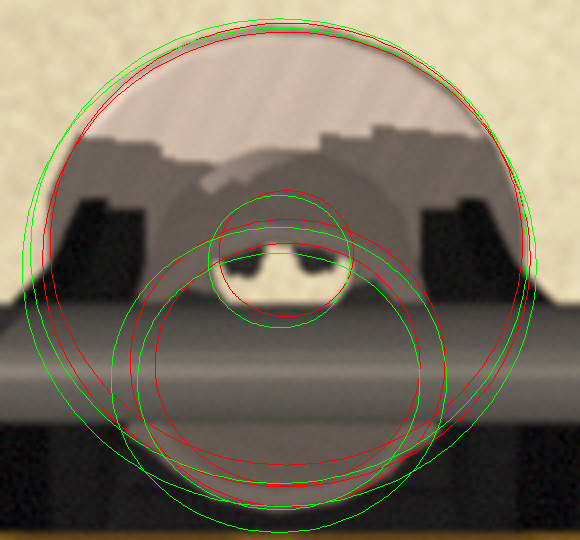

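```bash
python3 - <<'E'
from h import *
from scipy.optimize import least_squares
th=np.linspace(0,2*np.pi,181)
import cv2
for n,q,(x0,y0,w,h),k in (('w3',[.5015,.236,0],(255,150,120,110),5),('w2',[.5015,.2370,0],(265,120,90,90),6)):
  c=np.load(f'cal_{n}.npz')
  im=cv2.imread(f'pics/{n}.png'); im=cv2.resize(im[y0:y0+h,x0:x0+w],None,fx=k,fy=k,interpolation=cv2.INTER_CUBIC)
  f=lambda P:((np.array(P)-[x0,y0]+.5)*k-.5).astype(int)
  for z,R in ((0,.035),(.006,.035),(.036,.019),(.036,.016),(.0,.010)):
    P=f([proj(c,[q[0]+R*np.cos(a),q[1]+R*np.sin(a),q[2]+z]) for a in th]); cv2.polylines(im,[P],True,(0,0,255),1)
  cv2.imwrite(f'pics/{n}o.png',im)
E
```

```text
(no output)
```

View pics/w3o.png

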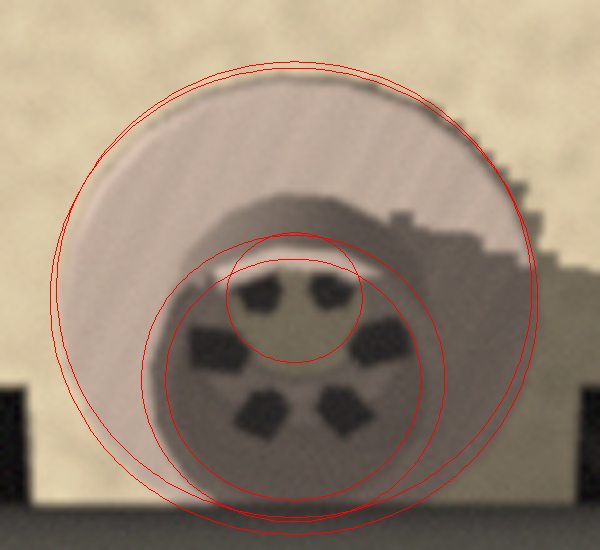

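View pics/w2o.png

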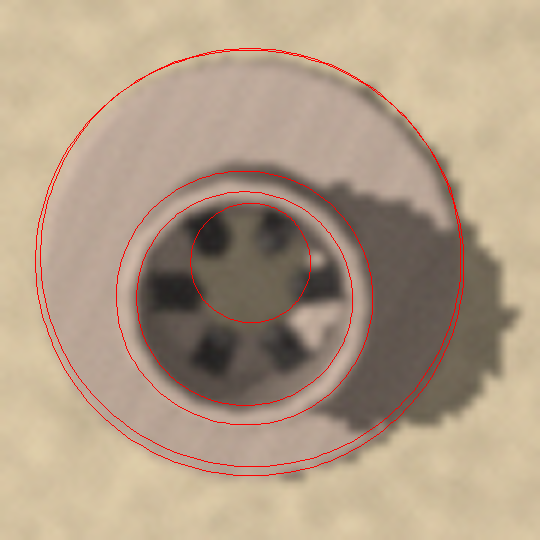

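```bash
cat > fit.py <<'E'
from h import *
from scipy.optimize import least_squares
th=np.linspace(0,2*np.pi,181)
C={n:np.load(f'cal_{n}.npz') for n in ('w2','w3','w4')}
C={n:{k:np.array(v[k]) for k in 'KRt'} for n,v in C.items()}
def ext(c,d,o,zs,r):
    P=[]
    for z in zs:
        X=np.array([o[0]+r*np.cos(th),o[1]+r*np.sin(th),0*th+o[2]+z])
        q=c['K']@(c['R']@X+(c['t']+d)[:,None]); P.append(q[:2]/q[2])
    P=np.hstack(P); return np.array([P[0].min(),P[0].max(),P[1].min(),P[1].max()])
cv=lambda v,k,o:(v+.5)/k-.5+o
m2=np.array([cv(152,3.6,230),cv(401,3.6,230),cv(106,3.6,100),cv(358,3.6,100)])
m2c=np.array([cv(200,3.6,230),cv(347,3.6,230),cv(178,3.6,100),cv(326,3.6,100)])
m3=np.array([cv(60,5,255),cv(540,5,255),cv(74,5,150)])
m3c=np.array([cv(152,5,255),cv(430,5,255)])
F=(0,.006)
def res(q):
    o=[q[0],q[1],0]; d=q[2:5]
    return np.concatenate([ext(C['w2'],d,o,F,.035)-m2,ext(C['w2'],d,o,(.036,),.019)-m2c,ext(C['w3'],d,o,F,.035)[:3]-m3,ext(C['w3'],d,o,(.036,),.019)[:2]-m3c])
r=least_squares(res,[.5015,.237,0,0,0],diff_step=1e-5,x_scale=.01); print('nut',r.x[:2],'d',r.x[2:]); print(r.fun.round(2))
d=r.x[2:]
m4=np.array([cv(48,4,245),cv(525,4,245),cv(27,4,175)]); m4c=cv(510,4,175)
for fz in (None,.2155):
    g=lambda q:np.append(ext(C['w4'],d,q,F,.035)[:3]-m4, ext(C['w4'],d,q,(.036,),.019)[3]-m4c)
    if fz: r4=least_squares(lambda q:g([q[0],q[1],fz]),[.70,-.039])
    else: r4=least_squares(g,[.70,-.039,.21])
    print('nut w4',r4.x,r4.fun.round(2))
mw=np.array([cv(74,4.6,250),cv(533,4.6,250),cv(50,4.6,20),cv(535,4.6,20)])
rw=least_squares(lambda q:ext(C['w4'],d,[*q,.083],(0,),.045)-mw,[.606,-.039]); print('wheel',rw.x,rw.fun.round(2))
for z in (.123,.126):
    c=dict(C['w4']); c['t']=c['t']+d; print('tip',ray(c,315.3,82.7,z))
E
python3 fit.py
```

```text
nut [-0.32119609 -0.83550849] d [1.07093182 0.79717543 0.2186811 ]
[-0.2   0.17  0.16 -0.49 -0.33  0.36  0.16  0.12  0.08 -1.87 -0.01 -0.52
  2.09]
nut w4 [-0.12197593 -1.10965682  0.21421184] [-0.63  0.63  0.63 -0.55]
nut w4 [-0.12252363 -1.10966284] [-1.09  1.09  0.15 -0.05]
wheel [-0.22059991 -1.10985746] [ 1.11 -1.11  1.   -1.25]
tip [-0.21899605 -1.11017788  0.123     ]
tip [-0.21872043 -1.11018143  0.126     ]
```

>>> step_arm(deltas=[[0,0,0,3,0,12,30],[0,0,0,8,0,30,30],[0,0,0,14,0,50,30],[0,0,0,20,0,70,30],[0,0,0,24,0,86,30],[0,0,0,24,0,94,30],[0,0,0,24,0,94,30],[0,0,0,24,0,94,30]])

```text
time: 8.4
position: [0.6767, -0.0391, 0.1259]
tool_rot: [0.0, 3.14, -0.0]
ft_force: [-0.2, -0.7, -0.9]
grip_width: 0.428
```

```bash
python3 - <<'E'
from h import *
from bench import ctrl, optics
import cv2
optics.get_image('top');optics.get_image('top');optics.get_image('top')
c=optics.get_calibration('wrist'); s=ctrl.get_state(); im=optics.get_image('wrist')
print(s['time'],s['position'],s['tool_rot'],s['ft_force'],s['grip_width'])
np.savez('cal_w5.npz',**c); cv2.imwrite('pics/w5.png',im[:,:,::-1])
cv2.imwrite('pics/w5c.png',cv2.resize(im[70:310,225:405,::-1],None,fx=2.5*1,fy=2.5,interpolation=cv2.INTER_CUBIC))
E
```

```text
8.55 [ 0.67654409 -0.03907324  0.1258264 ] [1.56289143e-04 3.14023667e+00 1.00886078e-04] [ 0.21338073 -0.43135093 -1.01575341] 0.42739830440474
```

View pics/w5.png

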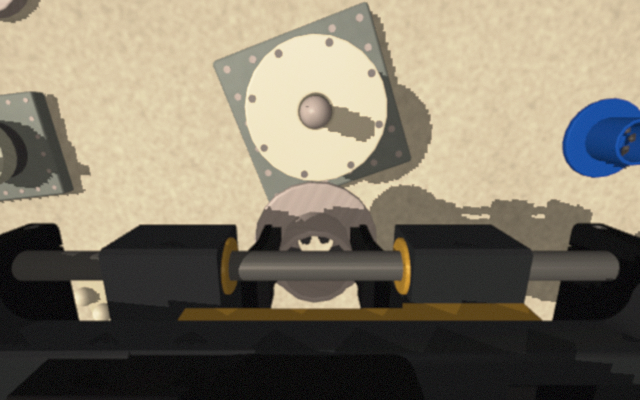

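View pics/w5c.png

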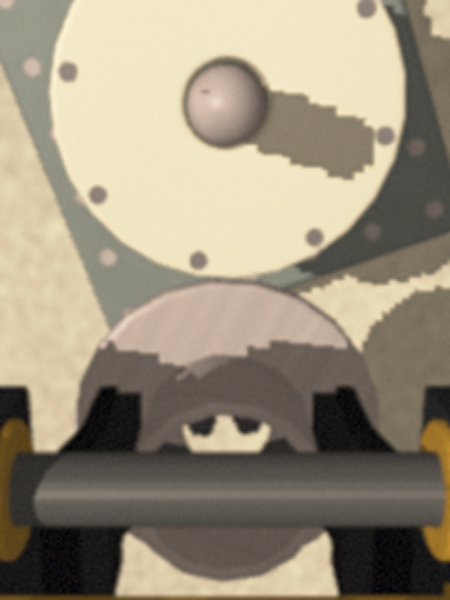

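```bash
cat > fit2.py <<'E'
from fit import *
c=np.load('cal_w5.npz'); c={k:np.array(c[k]) for k in 'KRt'}
m5=np.array([cv(78,2.5,225),cv(379,2.5,225),cv(280,2.5,70)]); m5c=cv(578,2.5,70)
mt=np.array([315.5,111.9])
for dd in (np.zeros(3),np.array([0,0,.004]),d-C['w4']['R']@np.array([.8227,1.0725,0])*-1):
  if abs(dd).max()>.05: print('skip',dd); continue
  cc=dict(c); cc['t']=c['t']+dd
  for fz in (.1213,.1223,None):
    g=lambda q:np.append(ext(c,dd,q,F,.035)[:3]-m5, ext(c,dd,q,(.036,),.019)[3]-m5c)
    r=least_squares((lambda q:g([q[0],q[1],fz])) if fz else g,[.676,-.039]+([] if fz else [.12]))
    t=ray(cc,*mt,.1235)
    print(dd.round(4),'nut',r.x,r.fun.round(2),'tip',t[:2].round(4),'tip-nut',(t[:2]-r.x[:2]).round(4))
E
python3 fit2.py | tail -9
```

```text
tip [-0.21899605 -1.11017788  0.123     ]
tip [-0.21872043 -1.11018143  0.126     ]
[0. 0. 0.] nut [ 0.67587519 -0.03818271] [-3.74  3.74 -3.99  4.28] tip [ 0.6067 -0.0386] tip-nut [-0.0692 -0.0004]
[0. 0. 0.] nut [ 0.6754491  -0.03818727] [-4.14  4.14 -4.41  4.73] tip [ 0.6067 -0.0386] tip-nut [-0.0688 -0.0004]
[0. 0. 0.] nut [ 0.68018257 -0.03813817  0.11117482] [ 0.05 -0.05 -0.05  0.05] tip [ 0.6067 -0.0386] tip-nut [-0.0735 -0.0005]
[0.    0.    0.004] nut [ 0.67650862 -0.03816953] [-2.23  2.23 -2.43  2.59] tip [ 0.6056 -0.0386] tip-nut [-0.0709 -0.0004]
[0.    0.    0.004] nut [ 0.676083   -0.03817371] [-2.61  2.62 -2.82  3.02] tip [ 0.6056 -0.0386] tip-nut [-0.0704 -0.0004]
[0.    0.    0.004] nut [ 0.67916856 -0.03814331  0.11504415] [ 0.05 -0.05 -0.05  0.05] tip [ 0.6056 -0.0386] tip-nut [-0.0735 -0.0004]
skip [2.14274992 1.59386138 0.42746091]
```

>>> step_arm(deltas=[[0,0,0,0,0,-20,30],[0,0,0,0,0,-36,30],[0,0,0,5,0,-40,30],[0,0,0,25,-0.5,-40,30],[0,0,0,50,-0.5,-40,30],[0,0,0,66,-0.5,-40,30],[0,0,0,71.5,-0.5,-40,30],[0,0,0,71.5,-0.5,-40,30]])

```text
time: 9.6
position: [0.6046, -0.0394, 0.1654]
tool_rot: [-0.0, 3.141, 0.001]
ft_force: [-0.2, -0.8, -0.8]
grip_width: 0.429
```

```bash
python3 - <<'E'
from h import *
from bench import ctrl, optics
import cv2
optics.get_image('top');optics.get_image('top')
c=optics.get_calibration('wrist'); s=ctrl.get_state(); im=optics.get_image('wrist')
print(s['time'],s['position'],s['tool_rot'],s['ft_force'],s['grip_width'])
sc=optics.get_image('scene')
np.savez('cal_w6.npz',**c); cv2.imwrite('pics/w6.png',im[:,:,::-1]); cv2.imwrite('pics/s6.png',sc[:,:,::-1])
cv2.imwrite('pics/w6c.png',cv2.resize(im[160:320,225:405,::-1],None,fx=4,fy=4,interpolation=cv2.INTER_CUBIC))
cv2.imwrite('pics/s6c.png',cv2.resize(sc[170:280,240:360,::-1],None,fx=5,fy=5,interpolation=cv2.INTER_CUBIC))
E
```

```text
9.7 [ 0.6050092  -0.03940288  0.16518346] [-1.02950744e-04  3.14095155e+00 -3.49487009e-05] [-0.46168813 -0.12612159 -0.89550844] 0.4298860163023152
```

View pics/w6c.png

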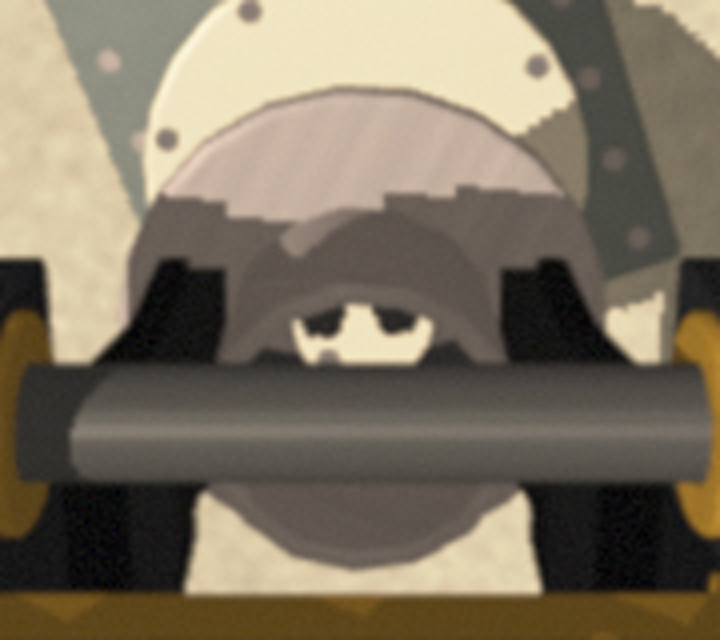

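View pics/s6c.png

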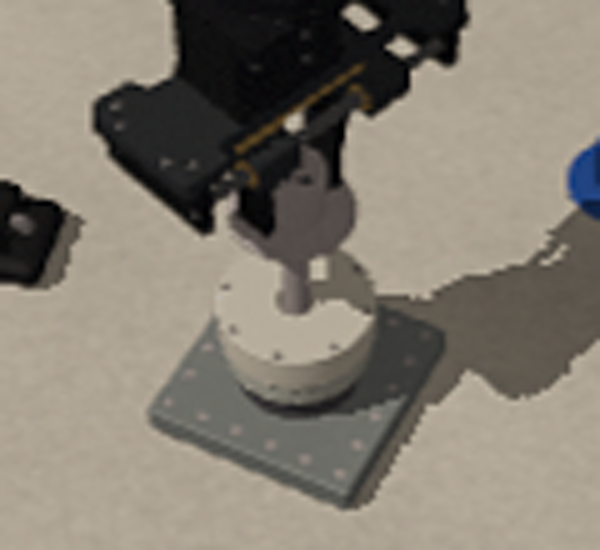

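```bash
python3 - <<'E'
from h import *
import cv2
c=np.load('cal_scene0.npz'); th=np.linspace(0,2*np.pi,121)
im=cv2.imread('pics/s6.png'); k=7;x0,y0,w,h=275,185,62,72
im=cv2.resize(im[y0:y0+h,x0:x0+w],None,fx=k,fy=k,interpolation=cv2.INTER_CUBIC); raw=im.copy()
f=lambda P:((np.array(P)-[x0,y0]+.5)*k-.5).astype(int)
def circ(o,z,R,col): cv2.polylines(im,[f([proj(c,[o[0]+R*np.cos(a),o[1]+R*np.sin(a),z]) for a in th])],True,col,1)
circ([.6065,-.039],.083,.045,(255,0,0)); 
for z,col in ((.1617,(0,255,0)),(.1537,(0,0,255))):
    circ([.605,-.039],z,.035,col); circ([.605,-.039],z+.036,.019,col)
cv2.imwrite('pics/s6o.png',np.hstack([raw,im]))
E
```

```text
(no output)
```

View pics/s6o.png

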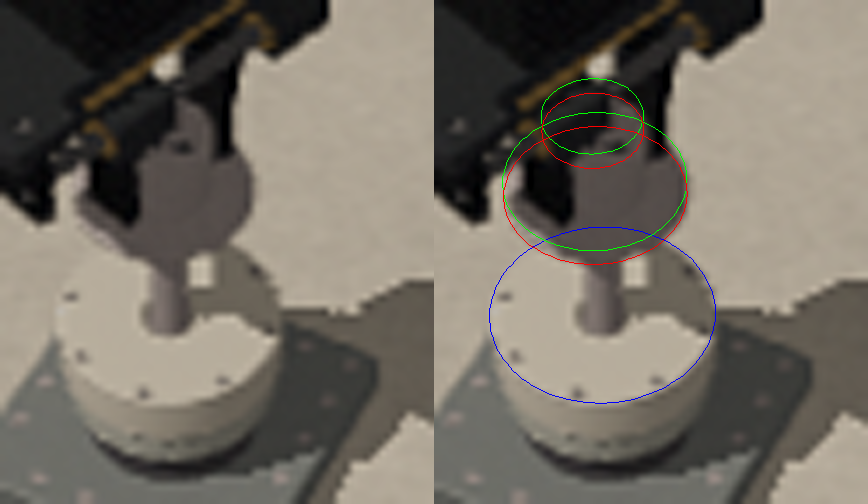

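```bash
python3 - <<'E'
from h import *
from fit import ext,cv,F,least_squares
c=np.load('cal_w6.npz'); c={k:np.array(c[k]) for k in 'KRt'}
print('blob at z.083',ray(c,307,249,.083),'at 0.131',ray(c,307,249,.131))
for x in (.604,.607): print(x,proj(c,[x,-.0388,.131]),proj(c,[x-.008,-.0388,.125]),proj(c,[x,-.0388,.083]))
m=np.array([cv(126,4,225),cv(606,4,225),cv(87,4,160)]); mc=cv(568,4,160)
for dd in ([0,0,0],[0,0,.004]):
  dd=np.array(dd); g=lambda q:np.append(ext(c,dd,q,F,.035)[:3]-m, ext(c,dd,q,(.036,),.019)[3]-mc)
  r=least_squares(g,[.605,-.039,.155]); print(dd,r.x,r.fun.round(2))
E
```

```text
nut [-0.32119609 -0.83550849] d [1.07093182 0.79717543 0.2186811 ]
[-0.2   0.17  0.16 -0.49 -0.33  0.36  0.16  0.12  0.08 -1.87 -0.01 -0.52
  2.09]
nut w4 [-0.12197593 -1.10965682  0.21421184] [-0.63  0.63  0.63 -0.55]
nut w4 [-0.12252363 -1.10966284] [-1.09  1.09  0.15 -0.05]
wheel [-0.22059991 -1.10985746] [ 1.11 -1.11  1.   -1.25]
tip [-0.21899605 -1.11017788  0.123     ]
tip [-0.21872043 -1.11018143  0.126     ]
blob at z.083 [ 0.64546361 -0.04573602  0.083     ] at 0.131 [ 0.62404654 -0.04445498  0.131     ]
0.604 [315.43993717 220.76250106] [315.44068254 206.49504248] [315.34341309 201.27345913]
0.607 [315.43413638 225.07653674] [315.43498259 210.78314123] [315.33895758 204.85882505]
[0 0 0] [ 0.60856188 -0.03843205  0.15102646] [-0.31  0.31  0.31 -0.27]
[0.    0.    0.004] [ 0.60755071 -0.0384371   0.15489653] [-0.31  0.31  0.31 -0.27]
```

>>> step_arm(deltas=[[0,0,0,1.5,0,5,30],[0,0,0,1.5,0,12,30],[0,0,0,1.5,0,18,30],[0,0,0,1.5,0,22,30],[0,0,0,1.5,0,24,30],[0,0,0,1.5,0,26,30],[0,0,0,1.5,0,28,30],[0,0,0,1.5,0,29,30]], newtons=60)

```text
time: 10.8
position: [0.603, -0.0395, 0.136]
tool_rot: [0.0, 3.142, 0.0]
ft_force: [0.7, -0.2, -0.4]
grip_width: 0.428
```

```bash
python3 - <<'E'
from h import *
from bench import ctrl, optics
import cv2
c=optics.get_calibration('wrist'); s=ctrl.get_state(); im=optics.get_image('wrist')
print(s['time'],s['position'],s['tool_rot'],s['ft_force'],s['torque'],s['grip_width'])
sc=optics.get_image('scene'); print(ctrl.get_state()['ft_force'])
np.savez('cal_w7.npz',**c); cv2.imwrite('pics/w7.png',im[:,:,::-1]); cv2.imwrite('pics/s7.png',sc[:,:,::-1])
a=cv2.resize(im[170:310,235:395,::-1],None,fx=2.8,fy=2.8,interpolation=cv2.INTER_CUBIC)
b=cv2.resize(sc[185:257,275:335,::-1],(350,392),interpolation=cv2.INTER_CUBIC)
cv2.imwrite('pics/c7.png',np.hstack([a,b]))
E
```

```text
10.8 [ 0.60299881 -0.03949831  0.13601462] [1.81435335e-04 3.14150550e+00 1.36446189e-04] [ 0.71802066 -0.18561429 -0.41976571] [ 0.06702641  0.04000511 -0.03317396] 0.4278946103362492
[ 0.0654083  -0.66495616 -0.57043822]
```

View pics/c7.png

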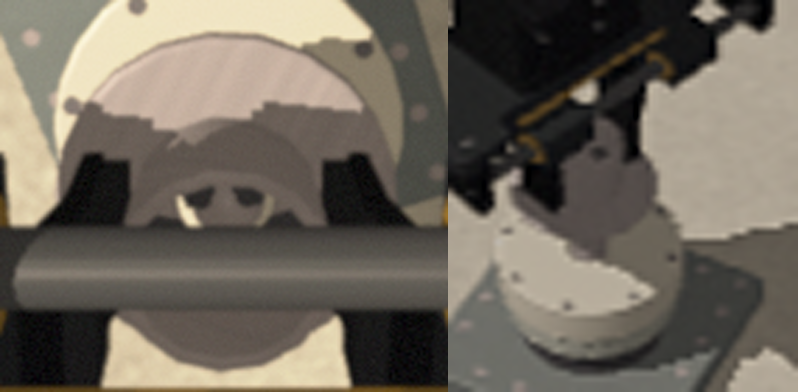

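```bash
python3 - <<'E'
import cv2
im=cv2.imread('pics/w7.png')
cv2.imwrite('pics/w7c.png',cv2.resize(im[205:255,275:355],None,fx=9,fy=9,interpolation=cv2.INTER_CUBIC))
E
```

```text
(no output)
```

View pics/w7c.png

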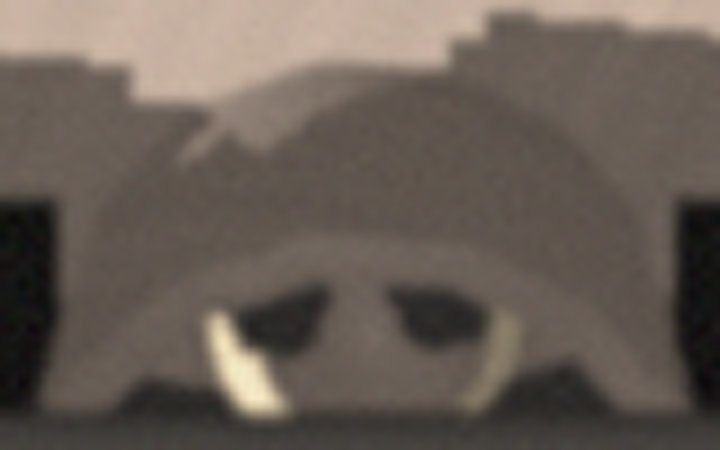

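The bore is concentric with the shaft tip to within about 0.5 mm; gaps show on both sides. Starting the stroke.

>>> step_arm(deltas=[[0,0,0,0,0.4,1,30],[0,0,0,0,0.4,3,30],[0,0,0,0,0.4,5,30],[0,0,0,0,0.4,7,30],[0,0,0,0,0.4,9,30],[0,0,0,0,0.4,11,30],[0,0,0,0,0.4,13,30],[0,0,0,0,0.4,15,30]], newtons=60)

```text
time: 11.9
position: [0.6032, -0.0391, 0.121]
tool_rot: [0.0, 3.141, 0.0]
ft_force: [1.5, 0.4, 0.2]
grip_width: 0.426
```

>>> step_arm(deltas=[[0,0,0,0,0,1,30],[0,0,0,0,0,2,30],[0,0,0,0,0,3,30],[0,0,0,0,0,4,30],[0,0,0,0,0,5,30],[0,0,0,0,0,6,30],[0,0,0,0,0,7,30],[0,0,0,0,0,8,30]])

```text
time: 12.9
position: [0.6032, -0.0391, 0.1132]
tool_rot: [0.0, 3.141, 0.0]
ft_force: [3.7, -0.5, 1.1]
grip_width: 0.425
```

Sideways force of +3.7 N in x means the nut should shift +x. I'll relieve that while continuing down.

>>> step_arm(deltas=[[0,0,0,-0.5,0,1,30],[0,0,0,-1,0,2,30],[0,0,0,-1.5,0,3,30],[0,0,0,-1.5,0,4,30],[0,0,0,-1.5,0,5,30],[0,0,0,-1.5,0,6,30],[0,0,0,-1.5,0,7,30],[0,0,0,-1.5,0,8,30]])

```text
time: 13.9
position: [0.6044, -0.0391, 0.105]
tool_rot: [-0.0, -3.142, -0.0]
ft_force: [0.7, 0.2, 3.1]
grip_width: 0.426
```

>>> step_arm(deltas=[[0,0,0,-0.3,0,0.7,30],[0,0,0,-0.3,0,1.4,30],[0,0,0,-0.3,0,2.1,30],[0,0,0,-0.3,0,2.8,30],[0,0,0,-0.3,0,3.5,30],[0,0,0,-0.3,0,4.2,30],[0,0,0,-0.3,0,4.9,30],[0,0,0,-0.3,0,5.6,30]])

```text
time: 14.9
position: [0.6048, -0.0391, 0.0994]
tool_rot: [0.0, 3.142, 0.0]
ft_force: [0.3, 0.1, 3.4]
grip_width: 0.427
```

>>> step_arm(deltas=[[0,0,0,0,0,0.6,30],[0,0,0,0,0,1.2,30],[0,0,0,0,0,1.8,30],[0,0,0,0,0,2.4,30],[0,0,0,0,0,3,30],[0,0,0,0,0,3.6,30],[0,0,0,0,0,4.2,30],[0,0,0,0,0,4.8,30]])

```text
time: 15.9
position: [0.6048, -0.0391, 0.0947]
tool_rot: [0.0, 3.141, 0.0]
ft_force: [1.1, -0.3, 2.6]
grip_width: 0.43
```

>>> step_arm(deltas=[[0,0,0,0,0,0.3,30],[0,0,0,0,0,0.6,30],[0,0,0,0,0,0.9,30],[0,0,0,0,0,1.2,30],[0,0,0,0,0,1.5,30],[0,0,0,0,0,1.8,30],[0,0,0,0,0,2.1,30],[0,0,0,0,0,2.4,30]])

```text
time: 16.9
position: [0.6048, -0.0391, 0.0924]
tool_rot: [0.0, 3.141, 0.0]
ft_force: [-0.3, 0.3, 4.0]
grip_width: 0.431
```

>>> step_arm(deltas=[[0,0,0,0,0,0.3,30],[0,0,0,0,0,0.6,30],[0,0,0,0,0,0.9,30],[0,0,0,0,0,1.2,30],[0,0,0,0,0,1.5,30],[0,0,0,0,0,1.8,30],[0,0,0,0,0,2.1,30],[0,0,0,0,0,2.4,30]])

```text
time: 17.9
position: [0.6048, -0.0391, 0.0899]
tool_rot: [0.0, 3.141, 0.0]
ft_force: [-0.0, -0.2, 4.4]
grip_width: 0.43
```

>>> step_arm(deltas=[[0,0,0,0,0,0.3,30],[0,0,0,0,0,0.6,30],[0,0,0,0,0,0.9,30],[0,0,0,0,0,1.2,30],[0,0,0,0,0,1.5,30],[0,0,0,0,0,1.8,30],[0,0,0,0,0,2.1,30],[0,0,0,0,0,2.4,30]])

```text
time: 18.9
position: [0.6048, -0.0392, 0.0875]
tool_rot: [0.0, 3.141, 0.0]
ft_force: [-0.2, 0.3, 4.2]
grip_width: 0.428
```

>>> step_arm(deltas=[[0,0,0,0,0,0.3,30],[0,0,0,0,0,0.6,30],[0,0,0,0,0,0.9,30],[0,0,0,0,0,1.2,30],[0,0,0,0,0,1.5,30],[0,0,0,0,0,1.8,30],[0,0,0,0,0,2.1,30],[0,0,0,0,0,2.4,30]])

```text
time: 19.9
position: [0.6048, -0.0391, 0.0851]
tool_rot: [0.0, 3.141, 0.0]
ft_force: [0.3, -0.1, 4.4]
grip_width: 0.427
```

>>> step_arm(deltas=[[0,0,0,0,0,0.3,30],[0,0,0,0,0,0.6,30],[0,0,0,0,0,0.9,30],[0,0,0,0,0,1.2,30],[0,0,0,0,0,1.5,30],[0,0,0,0,0,1.8,30],[0,0,0,0,0,2.1,30],[0,0,0,0,0,2.4,30]])

```text
time: 20.9
position: [0.6048, -0.0391, 0.0827]
tool_rot: [0.0, 3.142, 0.0]
ft_force: [1.1, 0.2, 5.2]
grip_width: 0.424
```

>>> step_arm(deltas=[[0,0,0,0,0,0.25,30],[0,0,0,0,0,0.5,30],[0,0,0,0,0,0.75,30],[0,0,0,0,0,1.0,30],[0,0,0,0,0,1.25,30],[0,0,0,0,0,1.5,30],[0,0,0,0,0,1.75,30],[0,0,0,0,0,2.0,30]])

```text
time: 21.9
position: [0.6048, -0.0391, 0.0807]
tool_rot: [0.0, 3.142, 0.0]
ft_force: [0.4, -0.1, 5.2]
grip_width: 0.425
```

>>> step_arm(deltas=[[0,0,0,0,0,0.25,30],[0,0,0,0,0,0.5,30],[0,0,0,0,0,0.75,30],[0,0,0,0,0,1.0,30],[0,0,0,0,0,1.25,30],[0,0,0,0,0,1.5,30],[0,0,0,0,0,1.75,30],[0,0,0,0,0,2.0,30]])

```text
time: 22.9
position: [0.6048, -0.0391, 0.0787]
tool_rot: [0.0, 3.141, 0.0]
ft_force: [0.8, -0.8, 6.5]
grip_width: 0.429
```

>>> step_arm(deltas=[[0,0,0,0,0,0.25,30],[0,0,0,0,0,0.5,30],[0,0,0,0,0,0.75,30],[0,0,0,0,0,1.0,30],[0,0,0,0,0,1.2,30],[0,0,0,0,0,1.4,30],[0,0,0,0,0,1.6,30],[0,0,0,0,0,1.8,30]])

```text
time: 23.9
position: [0.6048, -0.0391, 0.0772]
tool_rot: [0.0, 3.142, 0.0]
ft_force: [-0.6, -0.2, 7.1]
grip_width: 0.428
```

>>> step_arm(deltas=[[0,0,0,0,0,0.2,30],[0,0,0,0,0,0.4,30],[0,0,0,0,0,0.6,30],[0,0,0,0,0,0.8,30],[0,0,0,0,0,1.0,30],[0,0,0,0,0,1.2,30],[0,0,0,0,0,1.4,30],[0,0,0,0,0,1.6,30]])

```text
time: 24.9
position: [0.6049, -0.0391, 0.0765]
tool_rot: [0.0, 3.141, 0.001]
ft_force: [-2.5, -0.1, 12.6]
grip_width: 0.424
```

The firm stop is reached: force is rising and motion lags the command. Continuing slowly.

>>> step_arm(deltas=[[0,0,0,0,0,0.15,30],[0,0,0,0,0,0.3,30],[0,0,0,0,0,0.45,30],[0,0,0,0,0,0.6,30],[0,0,0,0,0,0.75,30],[0,0,0,0,0,0.9,30],[0,0,0,0,0,1.05,30],[0,0,0,0,0,1.2,30]])

```text
time: 25.9
position: [0.605, -0.0391, 0.076]
tool_rot: [0.0, 3.141, 0.001]
ft_force: [-4.1, 0.0, 15.4]
grip_width: 0.428
```

>>> step_arm(deltas=[[0,0,0,0,0,0.17,30],[0,0,0,0,0,0.34,30],[0,0,0,0,0,0.51,30],[0,0,0,0,0,0.68,30],[0,0,0,0,0,0.85,30],[0,0,0,0,0,1.02,30],[0,0,0,0,0,1.19,30],[0,0,0,0,0,1.35,30]])

```text
time: 26.9
position: [0.6051, -0.0391, 0.0754]
tool_rot: [0.0, 3.141, 0.002]
ft_force: [-5.3, 0.7, 20.1]
grip_width: 0.43
```

Stopped at 20 N. Now pause so the teeth bite, then open.

>>> step_arm(deltas=[[0,0,0,0,0,0,30],[0,0,0,0,0,0,30],[0,0,0,0,0,0,30],[0,0,0,0,0,0,30],[0,0,0,0,0,0,30],[0,0,0,0,0,0,30],[0,0,0,0,0,0,30],[0,0,0,0,0,0,30]])

```text
time: 27.9
position: [0.6051, -0.0392, 0.0754]
tool_rot: [0.0, 3.141, 0.002]
ft_force: [-5.2, -0.1, 20.0]
grip_width: 0.432
```

```bash
python3 - <<'E'
from h import *
from bench import ctrl, optics
import cv2
s=ctrl.get_state(); im=optics.get_image('wrist')
print(s['time'],s['position'],s['ft_force'],s['torque'],s['grip_width'])
sc=optics.get_image('scene')
a=cv2.resize(im[150:310,225:405,::-1],None,fx=2.5,fy=2.5,interpolation=cv2.INTER_CUBIC)
b=cv2.resize(sc[185:257,275:335,::-1],(333,400),interpolation=cv2.INTER_CUBIC)
cv2.imwrite('pics/c8.png',np.hstack([a,b]))
E
```

```text
27.9 [ 0.60512562 -0.03919443  0.07543577] [-5.24433584 -0.07947679 19.95497019] [ 0.07627972  1.16382173 -0.00531695] 0.4321579047321272
```

View pics/c8.png

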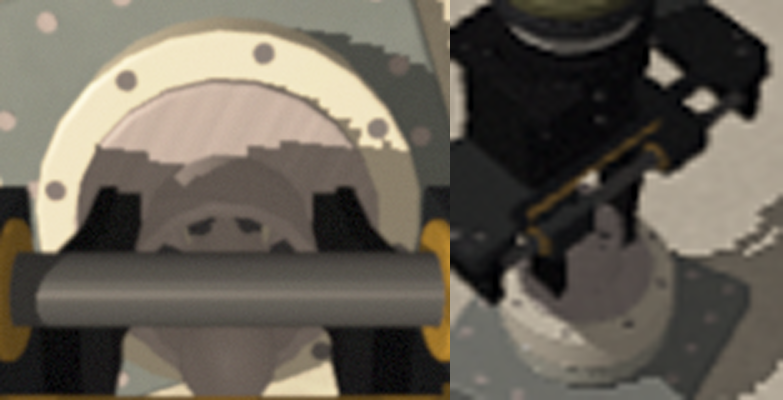

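Force held at 20 N during the pause. The scene view shows the flange flat on the sunken wheel, with the shaft through the nut. I'll unload partly, then open so the fingers don't spring down onto the flange.

>>> step_arm(deltas=[[0,0,0,0,0,-1,30],[0,0,0,0,0,-2,30],[0,0,0,0,0,-2.5,30],[0,0,0,0,0,-2.5,30],[0,0,0,0,0,-2.5,40],[0,0,0,0,0,-3,45],[0,0,0,0,0,-3.5,50],[0,0,0,0,0,-4,56]])

```text
time: 29.0
position: [0.6042, -0.039, 0.0761]
tool_rot: [-0.0, -3.14, -0.0]
ft_force: [1.4, -0.9, 0.9]
grip_width: 0.606
```

```bash
python3 - <<'E'
from h import *
from bench import ctrl, optics
import cv2
s=ctrl.get_state(); im=optics.get_image('wrist')
print(s['time'],s['position'],s['ft_force'],s['torque'],s['grip_width'])
sc=optics.get_image('scene')
a=cv2.resize(im[150:310,225:405,::-1],None,fx=2.5,fy=2.5,interpolation=cv2.INTER_CUBIC)
b=cv2.resize(sc[185:257,275:335,::-1],(333,400),interpolation=cv2.INTER_CUBIC)
cv2.imwrite('pics/c9.png',np.hstack([a,b]))
E
```

```text
29.0 [ 0.60417586 -0.03901496  0.07606962] [ 1.39857768 -0.90858984  0.86765345] [ 0.00013515  0.0462987  -0.03962492] 0.6055191967645231
```

View pics/c9.png

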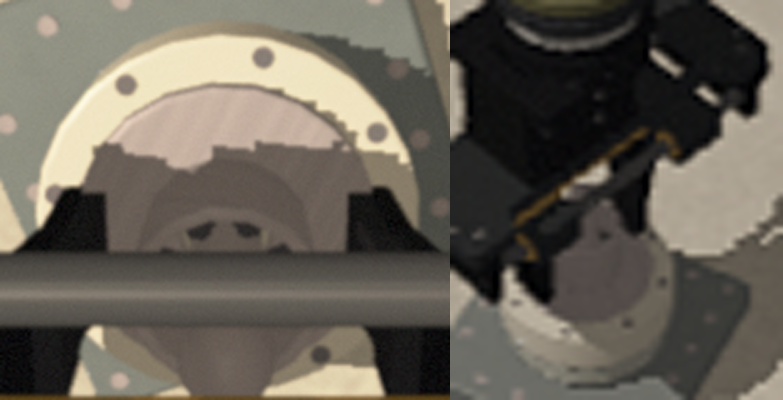

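Released: the nut stayed down and force is about 0. Lifting away.

>>> step_arm(deltas=[[0,0,0,0,0,-2,60],[0,0,0,0,0,-8,60],[0,0,0,0,0,-22,60],[0,0,0,0,0,-45,60],[0,0,0,0,0,-75,60],[0,0,0,-10,0,-105,60],[0,0,0,-40,0,-130,60],[0,0,0,-80,0,-145,60]])

```text
time: 30.1
position: [0.6862, -0.0392, 0.2256]
tool_rot: [-0.0, 3.137, 0.001]
ft_force: [0.4, -0.5, 0.3]
grip_width: 0.692
```

```bash
python3 - <<'E'
from h import *
from bench import ctrl, optics
import cv2
for _ in range(4): optics.get_image('top')
c=optics.get_calibration('wrist'); s=ctrl.get_state(); im=optics.get_image('wrist')
print(s['time'],s['position'],s['ft_force'],s['grip_width'])
sc=optics.get_image('scene'); np.savez('cal_w10.npz',**c)
cv2.imwrite('pics/w10.png',im[:,:,::-1]); cv2.imwrite('pics/s10.png',sc[:,:,::-1])
a=cv2.resize(im[10:190,225:405,::-1],(400,400),interpolation=cv2.INTER_CUBIC)
b=cv2.resize(sc[185:257,265:337,::-1],(400,400),interpolation=cv2.INTER_CUBIC)
cv2.imwrite('pics/c10.png',np.hstack([a,b]))
E
```

```text
30.3 [ 0.68476666 -0.03935629  0.22203006] [ 0.47157075 -0.27390604 -0.157298  ] 0.6907710196514314
```

View pics/c10.png

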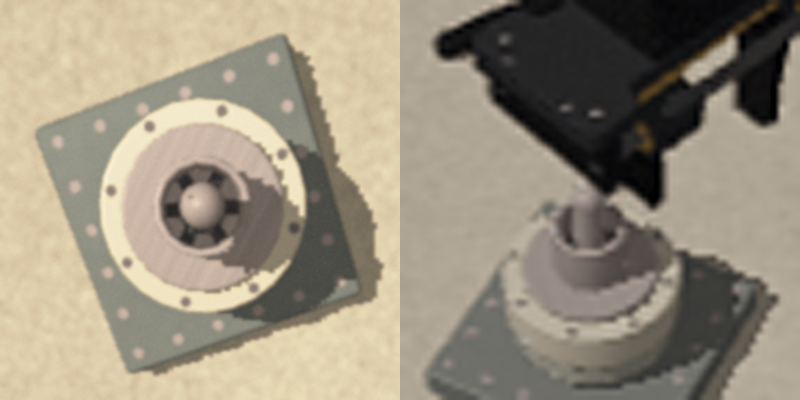

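```bash
python3 - <<'E'
from bench import ctrl
s=ctrl.get_state(); print(s['time'],max(abs(x) for x in s['qd']),s['ft_force'])
print(ctrl.close_job())
E
```

```text
30.4 0.010913386063017255 [0.91520365 0.46481553 0.26919385]
the job is handed in; nothing more can be done
None
```

I pressed the grey steel nut flange first down the shaft of the large mount, released it, and handed the job in at 30.4 s. The clamp force after release couldn't be measured, so whether it exceeds 6 N isn't confirmed.

**Stroke:** drag was about 4–5 N and the soft seat added 1–3 N. The firm stop came at a TCP height of about 77 mm. I stopped at 20.1 N, slightly over the 19 N target. Taking off the drag, I estimate about 15 N on the wheel, well under the 34 N limit.

**Last checks:** after release, the wrist and scene pictures show the nut centred on the shaft and flat on the sunken wheel. The fingers were clear and the force was near zero. I didn't do a separate check on the other things on the desk; no move went near them and no unexpected contact force showed up.

**What disagreed:**
- **Nut height in the fingers:** the camera fits put the nut up to 10 mm lower than the commanded grasp. The height at which the wheel was met by feel suggests little or no slip.
- **Shaft position in x:** this was about 1.5 mm off. A sideways force of 3.7 N showed it, and I corrected it on the way down.
- **Sideways force:** up to 5 N built up at full press and was gone after release.
- **Bite:** the felt force didn't drop during the pause. I eased the arm off by 2.5 mm before opening the fingers, and the nut stayed down.

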